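# Hold a spread snap ring at the groove of an axle stub

### The arm

A 6-joint arm with a two-finger parallel gripper is mounted at the origin on a cart in front of the work surface, level with it; the furniture and walls round the work are solid. World frame = base frame: x ahead of the robot, y to its left, z up, the work surface at z = 0. Lengths are in m, angles in degrees, forces in N, time in s.
With the tool pointing down it reaches from about 0.325 to 0.85 m from the base axis. Payload 15.5 kg.
Tool frame: the origin (TCP) lies midway between the tips of the shut fingers; the grasp point (between the pads) lies 19 mm behind it; z points along the fingers, y is the line along which they close (so a half turn about z gives the same grasp; the last joint's range is limited). The gripper opens to 91 mm and grips with 3 to 60 N. Pads are 32 mm wide; open, the fingers measure 118 mm over their backs; the gripper's body (76 mm by 178 mm) begins 60 mm behind the grasp point.
Start: joints at [63.684, 28.281, 77.091, -0, 74.628, -5.472], TCP at [0.222, 0.584, 0.214] pointing down, gripper open.
Joint ranges: [-166.48, 166.48], [-47.26, 123.95], [12.59, 153.08], [-70.14, 250.14], [6.76, 159.57], [-176.63, 176.63]. Speed limits (degrees/s): [108.29, 108.29, 147.25, 172.46, 172.46, 172.46].

### API

Orientations are given as a 3x3 rotation matrix whose columns are the frame's x, y, z axes.
In Python, from bench import ctrl gives the robot as it stands. The module is installed in compiled form; this text tells all that it offers. Calls block until the motion is done:
- ctrl.goto(position, orientation): joint-space move of the TCP to a pose.
- ctrl.move_l(position, vel=0.15, ori=None, contact_N=None): straight line of the TCP; ori=None keeps the orientation; vel is the mean speed in m/s. With contact_N (N) it stops when the force on the tool has changed by that much, and returns True; else False.
- ctrl.movej(angles): joint-space move.
- ctrl.command_gripper(opening): opening from 0.0 (shut) to 1.0 (fully open); the grip force is fixed at half the most; returns when the fingers have stopped.
- ctrl.sleep(seconds).
- ctrl.ik(position, orientation): joint angles nearest the present ones, or None.
- ctrl.read_camera(name): name is "scene" or "side" or "wrist"; returns the picture (400x640x3 uint8, blue, green, red); there is no depth.
- ctrl.camera_params(name): a dict with "fx", "fy", "cx", "cy" (pixels), "pose" (4x4, takes a point from camera to world coordinates); the wrist camera has in their place "T_tool_cam" (4x4, takes a point from camera to tool coordinates, whose origin is the TCP and whose axes are the flange's). Camera axes: x right, y up, looking along -z (the intrinsics and any distortion apply to the point x, -y, -z); pixel columns grow to the right and rows downward; lengths in m; the calibration is good to about 2 mm. A picture is of the moment at which its call begins: read the wrist's pose just before it. camera_params takes no time and is no camera call.
A pose or a line that the arm cannot do raises ctrl.MotionError and nothing moves.
- ctrl.sign_off(): hands the job in; it is judged then, once.
Readings, each from a call of its own:
- ctrl.current_t(): time.
- ctrl.current_q(): joint angles.
- ctrl.current_dq(): joint speeds.
- ctrl.current_effort(): joint torques, N m.
- ctrl.current_tool_pos(): TCP position.
- ctrl.current_eef_rot(): TCP orientation.
- ctrl.current_contact_force(): force on the tool from outside, world axes, zero at the start.
- ctrl.current_wrist_torque(): the same for the moment, N m.
- ctrl.current_grip_width(): opening from 0.0 (shut) to 1.0 (fully open).
- ctrl.current_grasp_force(): force on a finger pad.
Only numpy, scipy, OpenCV 4.12 (cv2) and the standard library are available. Lean on these libraries where they do the work, as an engineer would, in place of code of your own. Each camera call takes 0.05 s, during which the arm holds its last target. There are 200 camera calls.

### The job

Lift the protective cap off the axle stub and stand it upright on the bench, well clear of the stub. Then take the snap-ring pliers by their handles, squeeze them fully to spread the ring, lower the ring level from above over the end of the shaft, gently and without forcing it, and finish while still holding it there: ring spread, level, at the height of the groove and centred round the shaft without touching it, so that I can fit a shim before it snaps in. Leave the other things on the bench where they are.

Things in the scene. Friction and masses are not known exactly. Their poses are not given: they have to be found in the camera images.
- stub: Axle stub, fixed on the bench, origin at the centre of its underside: round grey flange 90 mm across, 12 mm thick, with four bolts; hub 56 mm across up to 30 mm; then a bare upright steel shaft 20 mm across up to its chamfered end at 90 mm. Groove in the shaft from 54 to 66 mm, 14 mm across.
- groove (a point): Point on the shaft's axis at the middle of the groove of the axle stub, 60 mm above the bench and 30 mm below the shaft's end. z is up.
- cap: The same cap as cap_center, with the origin at the centre of its underside.
- cap_center (a point): Protective cap, a loose plain white plastic cup upside down over the shaft: 38 mm across, 68 mm tall, bore 29 mm and 63 mm deep, open below, about 50 g. It stands on the hub, its underside 30 mm and its top 98 mm above the bench. This point is its centre, 34 mm above its underside; z is its axis, up.
- pliers: Snap-ring pliers lying flat, about 0.13 kg, origin at the foot of the pivot pin; x from handles to ring, y left, z up. Two steel levers 7 mm thick turn on the pin; half of a steel ring, 6 mm thick, is fixed to each tip (one piece with the pliers). Squeezing the handles spreads the ring.
- ring (a point): Centre of the snap ring at the tips of the pliers, 45 mm ahead of the pin, 3.5 mm above the underside; axes as pliers. The ring ends 13 mm ahead of this point and is open at front and back. Closed, its bore is 16 mm, too small for the shaft; fully spread, the 20 mm shaft stands at this point with some 6 mm free all round.
- handles (a point): Midway between the light metal handles of the pliers, 105 mm behind the ring centre, 18 mm above the underside; axes as pliers. Handles: upright plates 30 mm long (x), 6 mm thick, 34 mm tall from the underside, at +y and -y. Released they flare to the rear, 56 mm over their outsides here, 65 mm at the rear ends; squeezed along y they stop parallel, 24 mm over their outsides.
- jaw_left (a joint): Angle of the left lever, rad: 0 released (ring closed), 0.28 at the stop (handles fully squeezed, ring fully spread). A spring closes it; about 7 N on each handle holds the stop. Both levers move together.
- jaw_right (a joint): Angle of the right lever, the same as the left.
- clip: Bystander to leave alone: small black bulldog clip, 27 x 32 x 16 mm; origin at the centre of its underside.
- forceps: Bystander to leave alone: steel forceps, 126 x 17 x 8 mm, lying flat; origin at the centre of its underside.
- tape: Bystander to leave alone: roll of paper tape, 63 mm wide, 18 mm high; origin at the centre of its underside.
- weighing: Bystander to leave alone: glass weighing bottle with lid, 42 mm wide, 62 mm high; origin at the centre of its underside.
- crucible: Bystander to leave alone: white crucible with lid, 45 mm wide, 50 mm high; origin at the centre of its underside.
- amber: Bystander to leave alone: brown glass reagent bottle, 62 mm wide, 125 mm high; origin at the centre of its underside.
- dropper: Bystander to leave alone: dropper bottle with a rubber bulb, 42 mm wide, 125 mm high; origin at the centre of its underside.
Mind the look-alikes: they are no part of the job. Leave any yellow look-alike of the cap alone.

How it is judged:
By the outcome, as a careful person would: the job done as asked, in the order asked, and still so for the second after the job is handed in, while the arm keeps its last pose, push and grip.
It also fails if it takes over 64 s, if anything falls off the work surface, if the arm or the gripper's body presses on something with over 40 N, if the wrist force passes 120 N, or if a joint passes its speed limit or range.

## Working session

There is one attempt and no reset: what is moved stays moved. The work goes in short steps, each a Python script; the robot and the scene stay as the last script left them, time stands still between calls to the robot, and variables do not carry over. Pictures are saved under pics/ and viewed, at most 15 in all, crops included, and the job is handed in when it is done.

```bash
mkdir -p pics; ls; python3 - <<'E'
from bench import ctrl
import cv2,numpy as np
for n in("scene","side","wrist"):
    cv2.imwrite(f"pics/{n}0.png",ctrl.read_camera(n))
    p=ctrl.camera_params(n);print(n,{k:(np.round(v,4).tolist()) for k,v in p.items()})
print(ctrl.current_t(),ctrl.current_eef_rot())
E
```

```text
pics
scene {'fx': 448.5162, 'fy': 448.5162, 'cx': 312.1983, 'cy': 193.1196, 'pose': [[0.7704, 0.3389, -0.54, -0.1401], [-0.6374, 0.3939, -0.6623, -0.6224], [-0.0118, 0.8544, 0.5195, 0.7217], [0.0, 0.0, 0.0, 1.0]]}
side {'fx': 443.8246, 'fy': 443.8246, 'cx': 321.8768, 'cy': 196.7328, 'pose': [[0.9174, 0.1801, -0.3548, 0.1373], [-0.3979, 0.4209, -0.8152, -0.7107], [0.0026, 0.8891, 0.4578, 0.5993], [0.0, 0.0, 0.0, 1.0]]}
wrist {'fx': 301.7932, 'fy': 301.7932, 'cx': 315.5228, 'cy': 195.2193, 'T_tool_cam': [[-0.0018, 0.9696, 0.2448, 0.0696], [1.0, 0.0018, 0.0002, -0.0009], [-0.0003, 0.2448, -0.9696, -0.17], [0.0, 0.0, 0.0, 1.0]]}
0.15 [[-9.34563262e-01  3.55796752e-01 -4.24771235e-04]
 [ 3.55796992e-01  9.34562894e-01 -8.35831787e-04]
 [ 9.95891996e-05 -9.32270009e-04 -9.99999560e-01]]
```

View pics/scene0.png

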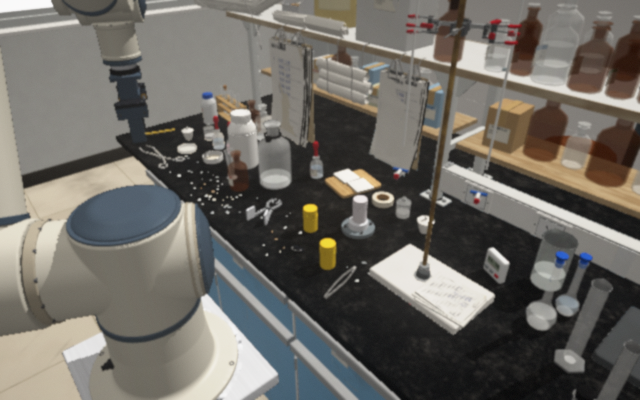

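View pics/side0.png

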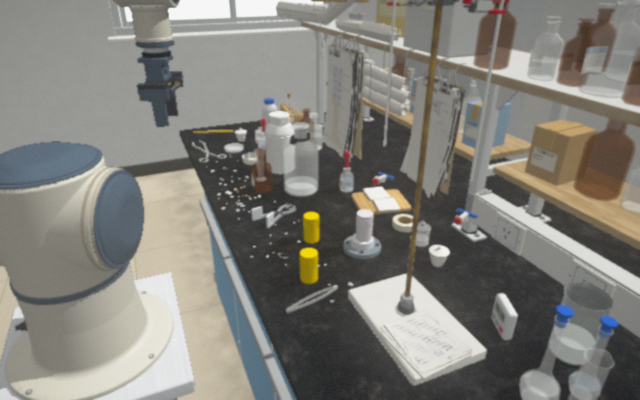

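The white cap on the stub is at scene (360,208), with the flange at (358,228), and at side (364,225). The pliers are at scene (264,210) and side (272,213). Possible look-alikes are the two yellow cylinders at scene (310,218) and (328,253), the crucible at (425,223) and the weighing bottle at (403,207). My choice is the white cup on the grey flange. The forceps at (340,281) and the scissors at (160,155) are not the pliers. Next I'll get rough positions.

```bash
cat > h.py <<'E'
from bench import ctrl
import cv2,numpy as np
def cam(n):
    p=ctrl.camera_params(n)
    if n=="wrist":
        T=np.eye(4);T[:3,:3]=ctrl.current_eef_rot();T[:3,3]=ctrl.current_tool_pos()
        P=T@np.array(p["T_tool_cam"])
    else: P=np.array(p["pose"])
    return p,P
def ray(c,u,v):
    p,P=c;d=np.array([(u-p["cx"])/p["fx"],-(v-p["cy"])/p["fy"],-1.])
    return P[:3,3],P[:3,:3]@d
def onz(c,u,v,z):
    o,d=ray(c,u,v);return o+d*(z-o[2])/d[2]
def proj(c,X):
    p,P=c;q=P[:3,:3].T@(np.array(X)-P[:3,3])
    return np.array([p["cx"]+p["fx"]*q[0]/-q[2],p["cy"]-p["fy"]*q[1]/-q[2]])
def tri(rs):
    A=np.zeros((3,3));b=np.zeros(3)
    for o,d in rs:
        d=d/np.linalg.norm(d);M=np.eye(3)-np.outer(d,d);A+=M;b+=M@o
    return np.linalg.solve(A,b)
def R(yaw): # tool down; tool y axis (closing) at yaw deg from world x... columns x,y,z
    a=np.radians(yaw);y=np.array([np.cos(a),np.sin(a),0]);z=np.array([0,0,-1.]);return np.column_stack([np.cross(y,z),y,z])
E
python3 - <<'E'
from h import *
s,d=cam("scene"),cam("side")
pts={"captop":((360,198),(364,212),.098),"flange":((358,228),(362,246),.012),"pliers":((264,210),(272,213),.01),"yel1":((311,207),(312,214),.1),"yel2":((328,241),(309,251),.1),
"rodbase":((423,271),(406,303),.02),"amber":((237,185),(262,190),0),"clear":((275,183),(301,190),0),"forceps":((340,281),(312,298),.005),"tape":((383,199),(403,220),.018),"weigh":((403,207),(422,233),.03),"cruc":((425,223),(439,256),.025),"drop":((316,168),(347,182),.03),"rodtop":((452,50),(432,50),.4),"shelfedge?":((440,160),(462,190),0)}
for k,(a,b,z) in pts.items():
    print(k,onz(s,*a,z).round(3),onz(d,*b,z).round(3),"tri",tri([ray(s,*a),ray(d,*b)]).round(3))
im=cv2.imread("pics/scene0.png")[150:310,220:450];im2=cv2.imread("pics/side0.png")[160:320,230:460]
cv2.imwrite("pics/crop.png",cv2.resize(np.vstack([im,im2])[:, :],None,fx=1.85,fy=1.85,interpolation=2)) 
E
```

```text
captop [0.588 0.072 0.098] [0.585 0.073 0.098] tri [0.581 0.066 0.103]
flange [0.576 0.062 0.012] [0.578 0.063 0.012] tri [0.581 0.067 0.008]
pliers [0.435 0.303 0.01 ] [0.432 0.303 0.01 ] tri [0.43  0.296 0.015]
yel1 [0.461 0.12  0.1  ] [0.469 0.108 0.1  ] tri [0.487 0.153 0.072]
yel2 [ 0.4   -0.014  0.1  ] [ 0.407 -0.028  0.1  ] tri [0.423 0.012 0.072]
rodbase [ 0.562 -0.166  0.02 ] [ 0.557 -0.158  0.02 ] tri [ 0.541 -0.18   0.042]
amber [0.459 0.493 0.   ] [0.452 0.469 0.   ] tri [ 0.464  0.505 -0.013]
clear [0.559 0.424 0.   ] [0.561 0.422 0.   ] tri [ 0.565  0.433 -0.006]
forceps [ 0.403 -0.054  0.005] [ 0.401 -0.056  0.005] tri [ 0.402 -0.055  0.006]
tape [0.728 0.113 0.018] [0.729 0.12  0.018] tri [0.716 0.103 0.029]
weigh [0.725 0.035 0.03 ] [0.725 0.032 0.03 ] tri [0.732 0.041 0.023]
cruc [ 0.715 -0.05   0.025] [ 0.709 -0.059  0.025] tri [ 0.718 -0.049  0.019]
drop [0.689 0.373 0.03 ] [0.686 0.362 0.03 ] tri [0.699 0.385 0.019]
rodtop [1.    0.134 0.4  ] [0.921 0.334 0.4  ] tri [ 0.56  -0.154  0.508]
shelfedge? [1.091 0.178 0.   ] [1.012 0.23  0.   ] tri [ 0.774 -0.028  0.174]
```

View pics/crop.png

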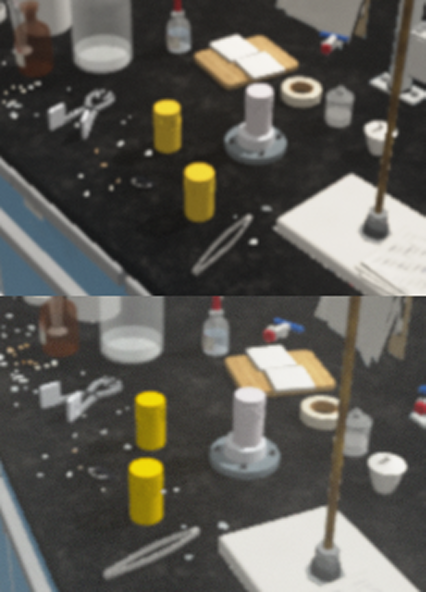

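The crop confirms it: the white cup stands on the grey flange with two yellow decoys nearby, and the pliers lie at about (0.435, 0.30) with the ring pointing away up and to the right. I'll take one wrist view over both.

```bash
python3 - <<'E'
from h import *
ctrl.goto([0.50,0.2,0.25],R(120))
c=cam("wrist");im=ctrl.read_camera("wrist");cv2.imwrite("pics/w1.png",im)
np.save("w1.npy",c[1]);print(ctrl.current_t(),ctrl.current_q().__repr__())
for n,X in dict(captop=(.581,.067,.098),pl=(.435,.3,.01)).items(): print(n,proj(c,X))
E
```

```text
1.9333 array([ 1.55152868e+01,  1.92778603e+01,  8.63946589e+01,  6.71912227e-03,
        7.43341505e+01, -1.04508907e+02])
captop [172.55517085 188.45971351]
pl [401.9409713  166.61752885]
```

View pics/w1.png

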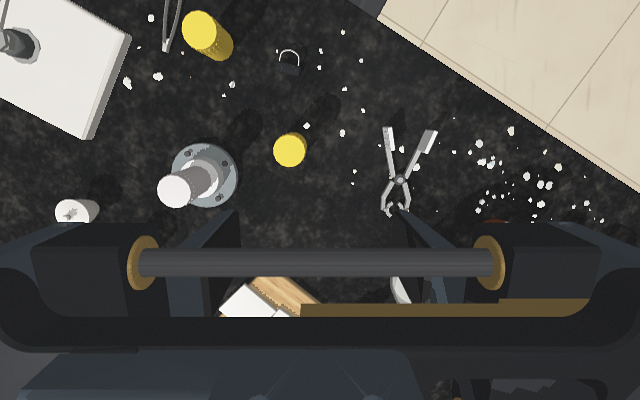

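The wrist view shows the cap top at (173,191), the flange at (204,175), the pliers' pivot at (400,180), the ring at (395,208), the handles at (389,138) and (427,141), and the clip at (289,60). Now I'll measure them precisely.

```bash
cat > meas.py <<'E'
from h import *
def blob(m,seed):
    n,l,st,ce=cv2.connectedComponentsWithStats(m.astype(np.uint8),connectivity=4)
    ys,xs=np.nonzero(m);i=np.argmin((xs-seed[0])**2+(ys-seed[1])**2)
    k=l[ys[i],xs[i]];return l==k,ce[k],st[k]
E
python3 - <<'E'
from meas import *
im=cv2.imread("pics/w1.png");c=(ctrl.camera_params("wrist"),np.load("w1.npy"))
m=im.min(2)>215
b,ce,st=blob(m,(173,191));print("captop",ce,st,onz(c,*ce,.098))
for n,(u,v,z) in dict(flange=(204,175,.012),yel1=(289.5,150.5,.068),yel2=(201,30,.068),clip=(289,62,.01),tape=(400,290,.018),cruc=(75,211,.05),pivot=(400,180,.007),ring=(395,208,.0035),hL=(389,138,.034),hR=(427,141,.034),free1=(310,190,0),free2=(330,230,0),free3=(330,60,0),book=(255,280,0),edge=(480,85,0),edge2=(600,165,0)).items(): print(n,onz(c,u,v,z).round(4))
b,ce,st=blob(cv2.inRange(cv2.cvtColor(im,cv2.COLOR_BGR2HSV),(20,150,230),(35,255,255))>0,(289,150));print("y1",ce,st,onz(c,*ce,.068))
a=cv2.resize(im[110:235,120:250],None,fx=4,fy=4,interpolation=2);p=cv2.resize(im[110:235,365:435],None,fx=4,fy=4,interpolation=2)
cv2.imwrite("pics/w1c.png",np.hstack([a,p])[:, :800])
E
```

```text
captop [173.38349515 191.31674757] [157 176  34  32 824] [0.58351895 0.06906503 0.098     ]
flange [0.5799 0.0705 0.012 ]
yel1 [0.4849 0.1574 0.068 ]
yel2 [0.4205 0.0156 0.068 ]
clip [0.3955 0.1022 0.01  ]
tape [0.5909 0.3987 0.018 ]
cruc [ 0.6917 -0.0441  0.05  ]
pivot [0.452  0.3092 0.007 ]
ring [0.4898 0.327  0.0035]
hL [0.4132 0.2577 0.034 ]
hR [0.3924 0.3013 0.034 ]
free1 [0.5284 0.2082 0.    ]
free2 [0.5665 0.2638 0.    ]
free3 [0.3659 0.1454 0.    ]
book [0.6949 0.2051 0.    ]
edge [0.2938 0.3318 0.    ]
edge2 [0.2946 0.5427 0.    ]
y1 [288.56436931 150.69440832] [273 135  32  32 769] [0.48566703 0.15653793 0.068     ]
```

View pics/w1c.png

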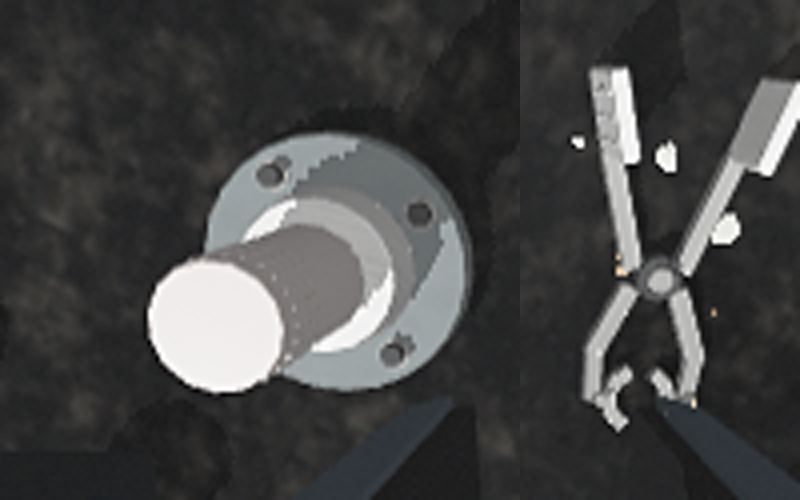

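The cap top is at (0.5835, 0.069), consistent with the flange. The handles run along roughly 28°. I'll move the cap to about (0.575, 0.25) after checking that the spot is clear.

```bash
python3 - <<'E'
from h import *
for n in("scene","side"):
    c=cam(n);im=cv2.imread(f"pics/{n}0.png")
    for p in [(.575,.25),(.555,.25),(.595,.25),(.575,.225),(.575,.275),(.62,.25),(.575,.31)]:
        u=proj(c,(*p,0)).round().astype(int);print(n,p,u,im[u[1]-2:u[1]+3,u[0]-2:u[0]+3].max(axis=(0,1)))
Rr=R(90)
ctrl.goto([.5835,.069,.16],Rr)
ctrl.move_l([.5835,.069,.061],vel=.12)
ctrl.command_gripper(0.0)
print("grip",ctrl.current_grip_width()*91,ctrl.current_grasp_force(),ctrl.current_t())
ctrl.move_l([.5835,.069,.10],vel=.1)
ctrl.move_l([.5835,.069,.145],vel=.15)
print("grip",ctrl.current_grip_width()*91,ctrl.current_contact_force(),ctrl.current_t())
cv2.imwrite("pics/s1.png",ctrl.read_camera("side")[150:330,200:500])
E
```

```text
scene (0.575, 0.25) [313 203] [ 58 208 236]
scene (0.555, 0.25) [308 206] [ 62 219 242]
scene (0.595, 0.25) [318 201] [41 44 47]
scene (0.575, 0.225) [319 207] [ 42 120 145]
scene (0.575, 0.275) [308 200] [37 43 48]
scene (0.62, 0.25) [325 198] [39 41 43]
scene (0.575, 0.31) [301 195] [39 41 43]
side (0.575, 0.25) [328 215] [64 66 70]
side (0.555, 0.25) [322 216] [60 76 84]
side (0.595, 0.25) [335 213] [64 68 70]
side (0.575, 0.225) [332 219] [64 67 69]
side (0.575, 0.275) [325 211] [59 63 64]
side (0.62, 0.25) [343 212] [65 67 68]
side (0.575, 0.31) [320 205] [62 64 65]
grip 37.77139850093737 29.996560905128717 4.5167
grip 37.993382486675976 [ 0.01436794 -0.08684967 -1.30847044] 5.5083
```

View pics/s1.png

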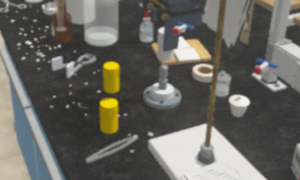

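The cap is off and held, and the bare shaft is visible. The spot is clear, since the yellow pixels in the scene view are only decoy 1 occluding it. I'll place the cap, then look at the pliers and the stub from the wrist camera.

```bash
python3 - <<'E'
from h import *
X,Y=.59,.26
ctrl.move_l([X,Y,.145],vel=.2)
ctrl.move_l([X,Y,.04],vel=.15)
print("contact",ctrl.move_l([X,Y,.027],vel=.02,contact_N=3),ctrl.current_tool_pos())
ctrl.command_gripper(1.0)
ctrl.move_l([X,Y,.15],vel=.2)
# close view of pliers: camera centred above them, camera at tool +x
ctrl.goto([.46,.305,.20],R(90+28))
def snap(k):
    c=cam("wrist");cv2.imwrite(f"pics/{k}.png",ctrl.read_camera("wrist"));np.save(k+".npy",c[1])
    return c
c=snap("p1")
for q in [(.452,.309,.007),(.49,.327,.003),(.4035,.281,.034)]:print(proj(c,q))
print(ctrl.current_t())
E
```

```text
contact True [0.59012348 0.26015497 0.03080686]
[321.33310849 174.21943483]
[319.64465351 206.46142472]
[320.14934876 127.71243969]
10.3833
```

View pics/p1.png

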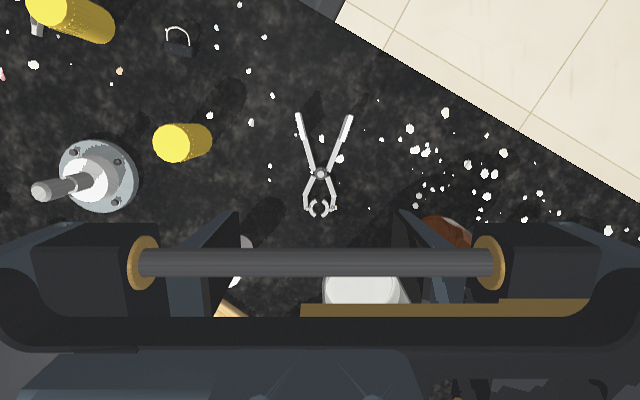

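The pliers are fully visible: handles at about (301,130) and (344,130), pivot at (320,174), ring at (319,208). The bare shaft end is at (40,191). Now I'll measure them by masks.

```bash
python3 - <<'E'
from meas import *
im=cv2.imread("pics/p1.png");c=(ctrl.camera_params("wrist"),np.load("p1.npy"))
g=im.min(2)
sub=np.zeros(g.shape,bool);sub[105:222,285:360]=g[105:222,285:360]>95
b,ce,st=blob(sub,(320,172));print(st)
ys,xs=np.nonzero(b)
for y0,y1 in((112,140),(200,218)):
    for s in(0,1):
        k=(ys>=y0)&(ys<y1)&((xs>=320) if s else (xs<320))
        print(y0,s,k.sum(),xs[k].mean() if k.any() else 0,ys[k].mean() if k.any() else 0,(xs[k].min(),xs[k].max(),ys[k].min(),ys[k].max()) if k.any() else 0)
cr=cv2.resize(im[105:222,285:360],None,fx=5,fy=5,interpolation=cv2.INTER_CUBIC)
st=cv2.resize(im[130:220,25:140],None,fx=3.8,fy=5*117/90*90/90,interpolation=2)
st=cv2.resize(im[135:215,25:105],(585,585),interpolation=2)[:, :420]
cv2.imwrite("pics/p1c.png",np.hstack([cr,st]))
E
```

```text
[ 295  112   59  106 1575]
112 0 198 300.32323232323233 125.86868686868686 (np.int64(295), np.int64(307), np.int64(112), np.int64(139))
112 1 222 345.3063063063063 126.990990990991 (np.int64(337), np.int64(353), np.int64(114), np.int64(139))
200 0 137 309.3430656934307 206.5985401459854 (np.int64(303), np.int64(316), np.int64(200), np.int64(217))
200 1 155 328.1741935483871 207.23225806451612 (np.int64(321), np.int64(336), np.int64(200), np.int64(217))
```

View pics/p1c.png

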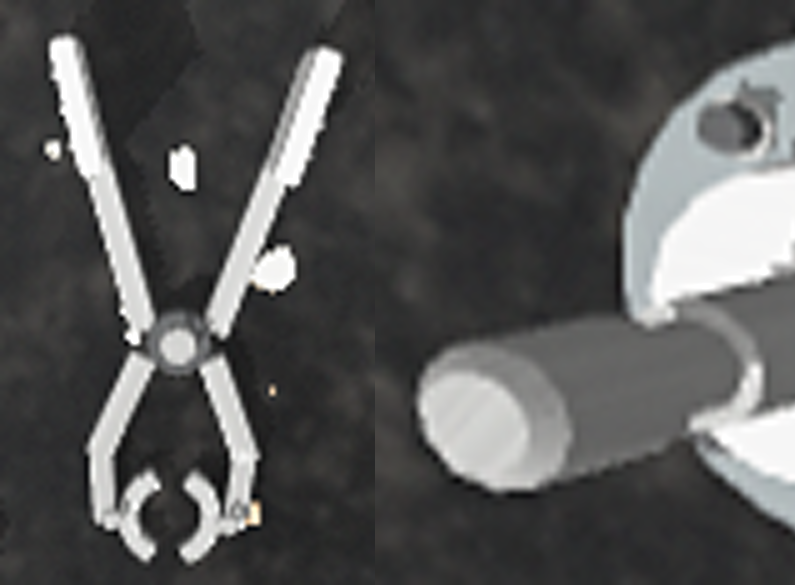

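```bash
python3 - <<'E'
from meas import *
c=(ctrl.camera_params("wrist"),np.load("p1.npy"))
r=onz(c,319,208.2,.0065);p=onz(c,321,174.2,.009);hl=onz(c,300.6,126.4,.034);hr=onz(c,347.2,128.4,.034);h=(hl+hr)/2
print("ring",r,"piv",p,"h",h,"shaft",onz(c,38.5,193.8,.09))
n=np.linalg.norm;print("rp",n((r-p)[:2]),"ph",n((p-h)[:2]),"rh",n((r-h)[:2]),"lr",n((hl-hr)[:2]))
for a,b in((h,r),(p,r),(h,p)): print(np.degrees(np.arctan2(*(b-a)[1::-1])))
print("perp",np.degrees(np.arctan2(*(hl-hr)[1::-1])))
for a,b in(((65,40),(92,175)),((325,55),(292,180))):
    A=onz(c,285+a[0]/5,105+a[1]/5,.034);B=onz(c,285+b[0]/5,105+b[1]/5,.034);print("plate",n(A-B),np.degrees(np.arctan2(*(B-A)[1::-1])))
E
```

```text
ring [0.49150063 0.32682914 0.0065    ] piv [0.45186956 0.30842907 0.009     ] h [0.40129714 0.28445885 0.034     ] shaft [0.58227266 0.07128933 0.09      ]
rp 0.04369421991262837 ph 0.055965534206863336 rh 0.09965897959498783 lr 0.050594147230058534
25.160330814530237
24.90468176484891
25.35992457314321
perp -64.51963183759142
plate 0.029064767903942926 38.80640809427627
plate 0.02729405518741424 14.110733774469281
```

The dimensions check out: the handle span is 50.6 mm between plate centres (expected 50) and the yaw is 25.2°. I'll grasp with the camera on the ring side so I can see the ring during the final centring.

```bash
python3 - <<'E'
from h import *
Rr=R(25.2-90);X,Y=.3970,.2825
print(ctrl.ik([X,Y,.15],Rr))
ctrl.goto([X,Y,.14],Rr)
ctrl.move_l([X,Y,.02],vel=.15)
print(ctrl.move_l([X,Y,.003],vel=.03,contact_N=4),ctrl.current_tool_pos())
ctrl.command_gripper(0.0);ctrl.sleep(.2)
print("grip",ctrl.current_grip_width()*91,ctrl.current_grasp_force(),ctrl.current_contact_force())
ctrl.move_l([X,Y,.03],vel=.05)
ctrl.move_l([X,Y,.16],vel=.2)
print("grip",ctrl.current_grip_width()*91,ctrl.current_contact_force(),ctrl.current_wrist_torque(),ctrl.current_t())
c=cam("wrist");im=ctrl.read_camera("wrist");cv2.imwrite("pics/g1.png",im);np.save("g1.npy",c[1])
for n in("scene","side"): cv2.imwrite(f"pics/g1{n}.png",ctrl.read_camera(n))
print(ctrl.current_tool_pos())
E
```

```text
[ 2.84092309e+01  2.20502880e+01  1.00694370e+02 -2.54444375e-14
  5.72553418e+01  9.32092309e+01]
False [0.39696795 0.28247406 0.00294223]
grip 22.15838487912514 29.879575073719025 [-0.30827495 -1.33533949  4.81355075]
grip 22.293386318091365 [ 0.52976658 -0.06965847 -0.76325839] [-0.10384298  0.22007702  0.02673568] 17.6083
[0.39633618 0.28213534 0.15874287]
```

View pics/g1.png

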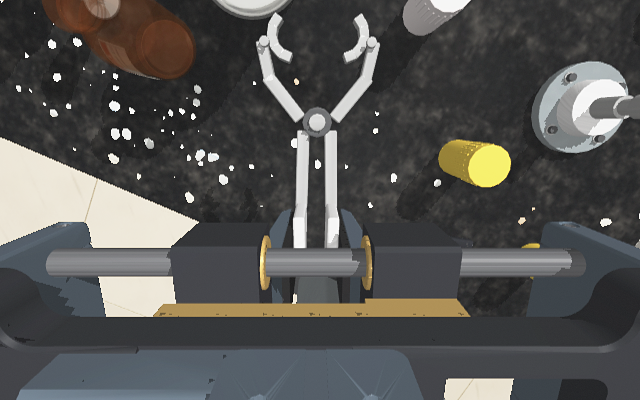

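The pliers are held with the ring spread: arcs at about (278,38) and (357,40), pivot at (317,122). Now I'll work out the ring's centre in the tool frame and check the level of the pliers with the side and scene cameras.

```bash
python3 - <<'E'
from meas import *
print(ctrl.current_tool_pos(),ctrl.current_eef_rot()[:,2])
p=ctrl.camera_params("wrist");c=(p,np.load("g1.npy"))
T=c[1]@np.linalg.inv(np.array(p["T_tool_cam"]))
Ti=np.linalg.inv(T);tz=T[2,3];print("tcp z",tz)
im=cv2.imread("pics/g1.png");cr=cv2.resize(im[0:140,240:395],None,fx=3.8,fy=3.8,interpolation=cv2.INTER_CUBIC)
for n,u,v,z in(("L",278,38,.0065),("R",357,40,.0065),("piv",317,122,.009)):
    X=onz(c,u,v,tz-.003+z);print(n,X,(Ti@np.r_[X,1])[:3])
# predicted positions in scene/side
a=[]
for n in("scene","side"):
    cc=cam(n);g=cv2.imread(f"pics/g1{n}.png")
    Xr=(T@[.105,0,.003-.0035,1])[:3];u=proj(cc,Xr).round().astype(int);Xp=(T@[.06,0,0,1])[:3];print(n,proj(cc,Xr),proj(cc,Xp),proj(cc,(T@[0,0,0,1])[:3]))
    a.append(cv2.resize(g[u[1]-35:u[1]+35,u[0]-55:u[0]+40],None,fx=3.8,fy=3.8,interpolation=2)[:266])
cv2.imwrite("pics/g1c.png",np.vstack([np.hstack([a[0],a[1]]),np.hstack([cr,np.zeros((532,133,3),np.uint8)])[:, :722]])[:, :722][:600]) if 0 else cv2.imwrite("pics/g1c.png",np.hstack([np.vstack(a),cr[:,:430][:532]]))
E
```

```text
[0.39633618 0.28213534 0.15874287] [-0.00213439 -0.00113511 -0.99999708]
tcp z 0.1590612076695258
L [0.48537508 0.34480034 0.16256121] [ 0.10710074 -0.01878552 -0.00364481]
R [0.50138422 0.30844169 0.16256121] [ 0.10610525  0.02092913 -0.00363963]
piv [0.45658727 0.30963767 0.16506121] [ 0.06607779  0.00077337 -0.00608815]
scene [272.42997496 154.8899776 ] [264.31454263 161.75541754] [252.73754113 171.30932393]
side [288.16116886 155.31074183] [275.73498146 160.35886418] [258.10342331 167.2681568 ]
```

View pics/g1c.png

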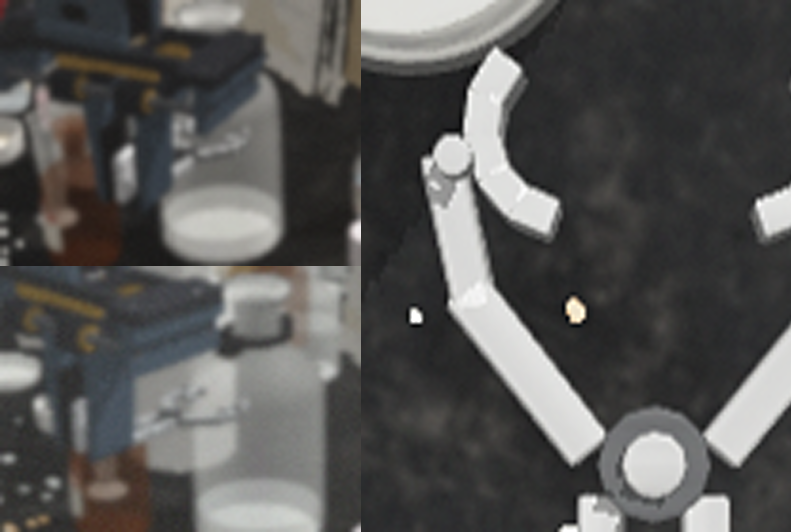

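The geometry is consistent: with the levers turned by 0.28 rad, the arc midpoints should lie 40.3 mm ahead of the pin, and I measure 40.5. So the ring point is about 111 mm ahead of the TCP. I'll hover above the shaft and look.

```bash
python3 - <<'E'
from h import *
Rr=R(-90);rt=(.1112,.001)
ctrl.goto([.581-rt[0],.0705+rt[1],.16],Rr)
ctrl.move_l([.581-rt[0],.0705+rt[1],.125],vel=.1);ctrl.sleep(.3)
print(ctrl.current_tool_pos(),ctrl.current_eef_rot().round(4).tolist(),ctrl.current_t(),ctrl.current_grip_width()*91)
c=cam("wrist");im=ctrl.read_camera("wrist");cv2.imwrite("pics/k1.png",im);np.save("k1.npy",c[1])
o=[cv2.resize(im[0:150,220:420],(800,600),interpolation=2)]
for n in("scene","side"):
    g=ctrl.read_camera(n);cv2.imwrite(f"pics/k1{n}.png",g);u=proj(cam(n),(.56,.07,.12)).astype(int);print(n,u)
    o.append(cv2.resize(g[u[1]-40:u[1]+50,u[0]-60:u[0]+60],(400,300),interpolation=2))
cv2.imwrite("pics/k1c.png",np.hstack([cv2.resize(o[0],(400,300)),np.zeros((300,0,3),np.uint8)]) if 0 else np.vstack([np.hstack([o[1],o[2]]),cv2.resize(im[0:150,215:415],(400,300),interpolation=2).repeat(1,0) if 0 else np.hstack([cv2.resize(im[0:150,215:415],(400,300),interpolation=2)]*1+[np.zeros((300,400,3),np.uint8)])]))
E
```

```text
[0.47008996 0.07156267 0.12543947] [[1.0, 0.0, 0.0009], [0.0, -1.0, 0.0001], [0.0009, -0.0001, -1.0]] 19.45 22.306390664958453
scene [353 194]
side [355 206]
```

View pics/k1c.png

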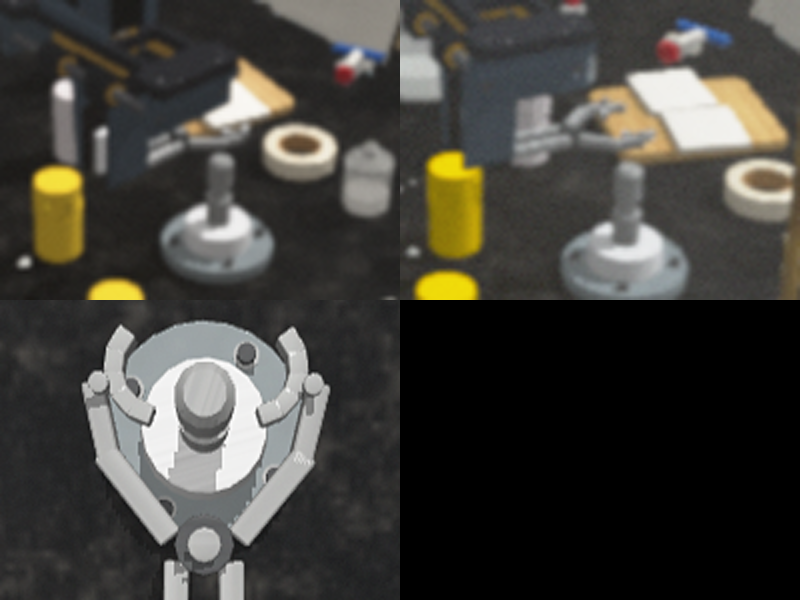

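```bash
python3 - <<'E'
from meas import *
p=ctrl.camera_params("wrist");c=(p,np.load("k1.npy"))
tz=ctrl.current_tool_pos()[2];u0=tz-.003
im=cv2.imread("pics/k1.png")
P=lambda n,u,v,z:(lambda X:(print(n,(X*1e3).round(1)),X)[1])(onz(c,215+u/2,v/2,z))
P("arcs ends mid",(125+290)/2,74-0,u0+.0065);P("rear ends",(148+265)/2,115,u0+.0065)
P("front",(125+290)/2,33,u0+.0065)
P("tip pins mid",205.5,83,u0+.008)
P("tipL",97,82,u0+.008);P("tipR",314,84,u0+.008)
P("pivot",205,245,u0+.009);P("pivot hi",205,245,u0+.014)
P("shaft top",208,91,.09)
# shaft face circle, flange and hub ellipse by colour
g=cv2.cvtColor(im,cv2.COLOR_BGR2GRAY)
cr=im[10:150,240:400]
for n in("scene","side"):
    cc=cam(n);x=.5813
    a=np.array(ctrl.current_tool_pos())
    for nm,X in(("pinL",a+[.1055,.027,.005]),("pinR",a+[.1055,-.027,.005]),("piv",a+[.066,0,.006])):print(n,nm,proj(cc,X).round(1),end=" ")
    for nm,X in(("shaft top",(.581,.0705,.09)),):print(nm,proj(cc,X).round(1))
A=cv2.resize(cv2.imread("pics/k1scene.png")[165:225,325:395],(560,480)[:2],interpolation=cv2.INTER_CUBIC)[:, :]
cv2.imwrite("pics/k1d.png",cv2.resize(im[20:70,255:380],(800,320),interpolation=2))
B=cv2.resize(cv2.imread("pics/k1side.png")[175:235,335:405],(560,480),interpolation=cv2.INTER_CUBIC)
cv2.imwrite("pics/k1d.png",np.vstack([cv2.resize(im[18:68,255:380],(800,320),interpolation=2),np.hstack([cv2.resize(A,(400,280)),cv2.resize(B,(400,280))])]))
E
```

```text
arcs ends mid [577.8  69.4 128.7]
rear ends [568.3  69.6 128.7]
front [587.1  69.4 128.7]
tip pins mid [575.4  69.9 130.2]
tipL [575.7  97.  130.2]
tipR [575.1  42.7 130.2]
pivot [536.   70.  131.2]
pivot hi [536.1  70.1 136.2]
shaft top [582.2  68.8  90. ]
scene pinL [350.  185.1] scene pinR [364.8 193.2] scene piv [346.1 194. ] shaft top [358.5 201.7]
side pinL [355.8 195.7] side pinR [367.  205.9] side piv [345.7 203.5] shaft top [362.9 215.8]
```

View pics/k1d.png

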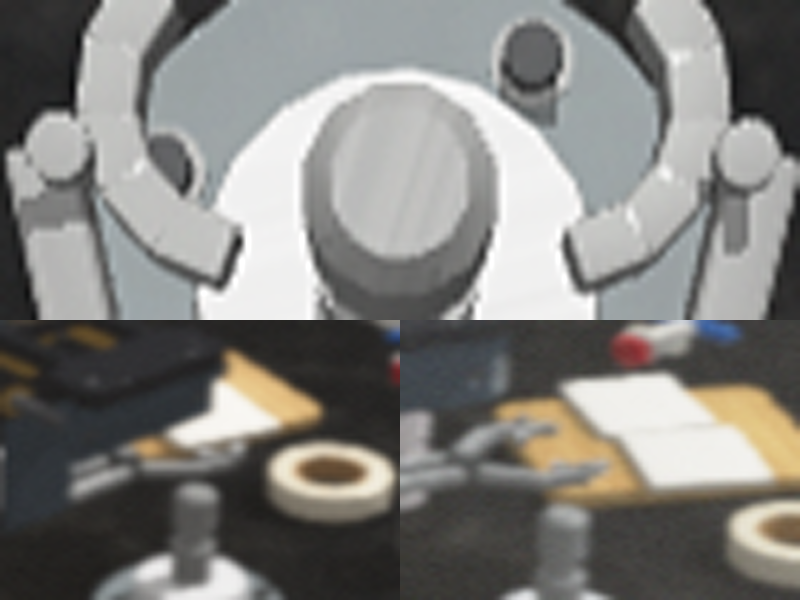

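In the tops view the shaft face is at wrist pixel (317.5,44.9), the tip-pin midpoint is at (317.8,41), and the ring point is at about x=0.581 against the shaft at 0.5823. So y is aligned and x needs +1.3 mm. The side view puts the tips within 1 px of the prediction for level pliers. Descending gently.

```bash
python3 - <<'E'
from h import *
x,y=.4711,.0715
ctrl.move_l([x,y,.125],vel=.05)
hit=ctrl.move_l([x,y,.085],vel=.04,contact_N=4);print(hit,ctrl.current_tool_pos(),ctrl.current_contact_force())
if not hit:
    hit=ctrl.move_l([x,y,.0595],vel=.025,contact_N=4)
ctrl.sleep(.3)
print(hit,ctrl.current_tool_pos(),ctrl.current_contact_force(),ctrl.current_wrist_torque(),ctrl.current_grip_width()*91,ctrl.current_t(),ctrl.current_eef_rot()[:,2])
c=cam("wrist");im=ctrl.read_camera("wrist");cv2.imwrite("pics/f1.png",im);np.save("f1.npy",c[1])
o=[]
for n in("scene","side"):
    g=ctrl.read_camera(n);cv2.imwrite(f"pics/f1{n}.png",g);u=proj(cam(n),(.575,.07,.06)).astype(int);print(n,u)
    o.append(cv2.resize(g[u[1]-24:u[1]+24,u[0]-40:u[0]+40],(400,240),interpolation=2))
cv2.imwrite("pics/f1c.png",np.vstack([cv2.resize(im[10:75,245:390],(800,359),interpolation=2),np.hstack(o)]))
E
```

```text
False [0.47124568 0.07150227 0.08519024] [ 1.56557018 -0.19500209 -1.16222058]
False [0.47115816 0.07151509 0.05956743] [ 0.08917234 -0.4827937  -2.40501857] [-0.06249438  0.22703655  0.0093803 ] 22.16631504975228 22.4667 [ 1.74697617e-04  1.38603512e-05 -9.99999985e-01]
scene [356 212]
side [360 227]
```

View pics/f1c.png

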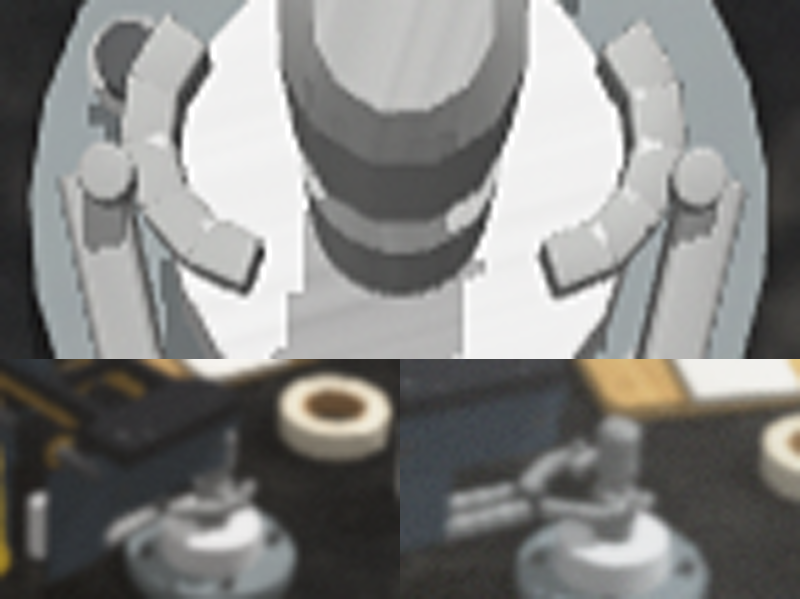

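The ring is round the shaft with no contact: tip pins at crop (108,172) and (697,177), shaft edges at 278 and 528. I'll check centring and height numerically from the shaft's near edges (groove's lower shoulder and hub junction) and the ring tips in the side view.

```bash
python3 - <<'E'
from meas import *
p=ctrl.camera_params("wrist");c=(p,np.load("f1.npy"));u0=ctrl.current_tool_pos()[2]-.003
s=800/145
W=lambda u,v,z:onz(c,245+u/s,10+v/s,z)
f=lambda X:(X*1e3).round(1)
print("axis x from shoulder",f(W(403,250,.054)+[.01,0,0]),"hub junction",f(W(403,293,.03)+[.01,0,0]),"topface near edge",f(W(403,110,.09)))
print("rear ends",f(W((247+550)/2,290,u0+.0065)),"pins",f(W(402.5,174,u0+.008)))
fl,fr=W(187,35,u0+.0065),W(622,40,u0+.0065);print("front ends",f(fl),f(fr),"ringpt from ends/pins",f((fl+fr)/2))
re=[W(225,260,u0+.0065),W(575,265,u0+.0065)];print("rear mids",f(re[0]),f(re[1]))
for n in("scene","side"):
    for X in(fl,fr):print(n,proj(cam(n),X).round(1),end=" ")
    # mean dark level: actual shaft end
    print(proj(cam(n),(.5823,.0698,.09)).round(1),proj(cam(n),(.5823,.0698,.03)).round(1))
g=cv2.imread("pics/f1side.png")[200:250,330:395];cv2.imwrite("pics/f1s.png",cv2.resize(g,(780,600),interpolation=cv2.INTER_CUBIC))
E
```

```text
axis x from shoulder [582.   69.6  54. ] hub junction [582.1  69.4  30. ] topface near edge [575.1  69.9  90. ]
rear ends [566.9  70.1  63. ] pins [576.4  69.7  64.5]
front ends [588.2  89.1  63. ] [587.7  50.   63. ] ringpt from ends/pins [587.9  69.5  63. ]
rear mids [569.5  86.1  63. ] [569.   53.8  63. ]
scene [355.1 206.4] scene [365.3 212.6] [359.  201.6] [358.1 220.4]
side [361.3 221.5] side [369.1 229.4] [363.5 215.8] [362.4 237.7]
```

View pics/f1s.png

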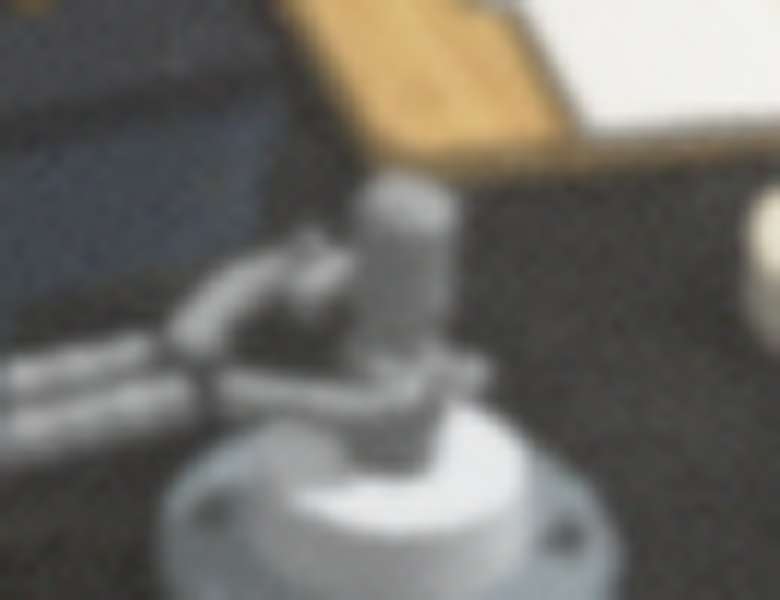

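The ring centre is at about (0.582, 0.0697), the shaft axis at (0.582, 0.0696), and ring height is about 0.060. The side view matches the prediction for a level ring to within half a pixel. Handing in.

```bash
python3 - <<'E'
from h import *
print(ctrl.current_contact_force(),ctrl.current_grip_width()*91,ctrl.current_t())
print(ctrl.sign_off())
E
```

```text
[ 0.20580992 -0.04326646 -1.50371778] 22.492478606064388 22.6167
the job is handed in; nothing more can be done
None
```

I handed the job in at 22.6 s: the cap is set down upright about 19 cm from the stub, and the spread ring is held level at groove height, centred to within about 1 mm and clear of the shaft as far as the cameras show.

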